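Crank the cam rig onto its high dwell

TASK

Turn the crank of the cam rig on the bench until its spring-loaded plunger is pushed fully out and rests on the flat dwell of the cam, so that it stays out by itself when you let go of the crank. Work it by the crank only, without touching the plunger, and leave the loose parts lying around the rig where they are.

Things in the scene. Friction and masses are not known exactly. Their poses are not given: they have to be found in the camera images.
- rig: Cam rig, bolted down: grey base 190 x 140 x 14 mm, low walls, aluminium cover, top at 60 mm. Origin on the vertical crank shaft's axis at bench height; z up, x the way the plunger comes out. A gap in the cover before the plunger guide shows the plunger's roller on the cam's rim; the rest of the cam is hidden, and its angle to the crank differs at each start.
- shaft_top (a point): Point on the shaft axis, 72 mm above the bench. The shaft turns endlessly either way, alike in both. Per turn: plunger low, crank free (1 N at the grip) over 202 degrees; plunger rising, grip resists up to 8 N, over 56; flat dwell, fully out and free again, over 46; falling, driving the crank on, over 56. Let go on a rise or fall and the spring turns the crank back; on the dwell it stays.
- crank: Steel crank on top of the rig: hub of 36 mm diameter and a flat arm 24 mm wide, at heights 74 to 90 mm above the bench, 65 mm from the shaft axis to the axis of the grip, the arm's end 10 mm beyond. Origin on the shaft axis at bench height; x points along the arm to the grip.
- grip_mid (a point): Middle of the crank's grip, 121 mm above the bench, 65 mm from the shaft axis: an upright dark wooden sleeve, 26 mm diameter, that spins freely on its pin at the end of the arm. Its foot is at 91 mm, its top at 151 mm, a thin washer on it up to 156 mm.
- plunger: Steel plunger (the cam's follower): level rod, 16 mm diameter, 32 mm above the bench, out of the guide block on the rig's x side, ending in a round button of 30 mm diameter. Origin in the middle of the button's outer face, 150 mm from the rig's axis along its x when low, 162.5 mm when fully out. A spring presses it onto the cam (12 N low, 18 N out).
- clutch_plate0: Bystander: loose steel ring, 112 mm outside diameter, 6 mm thick, beside the rig; origin at the centre of its underside.
- clutch_plate1: Bystander: loose steel ring, as clutch_plate0.
- clutch_plate2: Bystander: loose steel ring, as clutch_plate0.
- worm_gear: Bystander: loose bronze gear, about 92 mm diameter, 41 mm high; origin at the centre of its underside.
- extension_bar: Bystander: loose silver bar, 193 x 15 x 15 mm, lying beside the rig; origin at the middle of its underside.
- speedo_housing: Bystander: loose teal housing, 68 mm diameter with a side spout to 48 mm, 47 mm high, near the plunger's end; origin at the centre of its underside.
- spanner: Bystander: loose spanner, 170 mm long, lying flat; origin under its middle.

How it is judged:
At the end, for the whole second after the job is handed in: The plunger's button stands fully out, its face more than 161 mm from the rig's axis (low 150, on the dwell 162.5), with plunger and crank at rest and the crank let go (x of plunger in the frame of rig above 0.161 m and linear speed of plunger below 0.01 m/s and angular speed of crank below 0.05 rad/s); the robot touches nothing.
It fails at once if the gripper or arm pushed on the plunger (contact force between any of the fingers, the arm and plunger above 1 N).
It fails at once if a loose part was shifted by more than 20 mm (distance of any of clutch_plate0, clutch_plate1, clutch_plate2, worm_gear, extension_bar, speedo_housing, spanner from where it was at the start of the episode above 0.02 m).
It also fails if it takes over 48 s, if anything falls off the work surface, if the arm or the gripper's body presses on something with over 40 N, if the wrist force passes 120 N, or if a joint passes its speed limit or range.

ROBOT

A 6-joint arm with a two-finger parallel gripper is mounted at the origin on the work surface. World frame = base frame: x ahead of the robot, y to its left, z up, the work surface at z = 0. Lengths are in m, angles in rad, forces in N, time in s.
With the tool pointing down it reaches from about 0.3 to 0.875 m from the base axis. Payload 4.2 kg.
Tool frame: the origin (TCP) lies midway between the tips of the shut fingers; the grasp point (between the pads) lies behind it (ctrl.hold_point_z is the z of the grasp point in the tool frame, in m); z points along the fingers, y is the line along which they close (so a half turn about z gives the same grasp; the last joint's range is limited). The gripper opens to 85 mm and grips with 20 to 120 N. Pads are 22 mm wide; open, the fingers measure 114 mm over their backs; the gripper's body (76 mm by 85 mm) begins 54 mm behind the grasp point. The pads swing forward as they close: fully open they stand 13 mm farther back than shut.
Start: joints at [1.097, 0.32, 1.565, -0, 1.257, -0.02], TCP at [0.252, 0.517, 0.231] pointing down, gripper open.
Joint ranges: [-3.11, 3.11], [-0.84, 2.01], [0.21, 2.61], [-1.34, 4.49], [0.05, 2.63], [-2.56, 2.56]. Speed limits (rad/s): [2.57, 2.57, 3.14, 3.14, 3.14, 3.14].

INTERFACE

Orientations are given as a unit quaternion [x, y, z, w].
In Python, from workcell import monitor, read_camera, camera_info, ctrl gives the robot as it stands.
- The arm moves only by the shell command python3 -m inch 'ROWS' [FORCE]. ROWS is JSON, a list of rows, each a list of 3 entries, a list of its own where there are three numbers: the turn, a rotation vector about the world's x, y, z in rad, then the shift along the world's x, y, z in mm, then the opening, from 0 (shut) to 1 (fully open). In form: [[[ax, ay, az], [tx, ty, tz], grip], ...]. A call has 1 to 20 rows; each row shifts and turns the commanded pose from where the row before left it; what a row does not reach is not made up. A row lasts 1/12 s, in which the tool goes at most 41.7 mm and 7.16 degrees, less where a joint would pass 70% of its speed; a pose out of reach is approached as far as the arm can. A call is refused whole if a number of a shift passes 41.7 or a number of a turn 0.125, either way. A call with a gripper value outside its range is refused whole. The fingers move at their own pace and stop on an object; FORCE is the grip in N (left out, the last holds). Time passes only in rows, so rows that do not move let the fingers close. It gives the time, the measured TCP pose, the force, the opening and the grip force at its end, in the units of the state.
- monitor.get_state(): the state, without advancing time (a new reading comes with each control period).
- read_camera(name): name is "side" or "top" or "wrist"; returns (picture, depth): 384x512x3 uint8, red, green, blue; 384x512 float32, m along the optical axis (not along the pixel's ray), 0 where there is no reading.
- camera_info(name): a dict with "camera_matrix" (3x3 intrinsics, pixels), "R" (3x3) and "t" (3): a world point X has camera coordinates R X + t; the wrist camera has in their place "tool_from_camera" (4x4, takes a point from camera to tool coordinates, whose origin is the TCP and whose axes are the flange's). Camera axes: x right, y down, z forward; pixel columns grow to the right and rows downward; lengths in m; the calibration is good to about 2 mm. A picture is of the moment at which its call begins: read the wrist's pose just before it. camera_info takes no time and is no camera call.
- ctrl.finish_job(): hands the job in; it is judged then, once.
The state is a dict: "time_s": time; "q": joint angles; "qd": joint speeds; "joint_torque": joint torques, N m; "ee_pos": TCP position; "tcp_rot": TCP orientation; "wrist_force": force on the tool from outside, world axes, zero at the start; "torque": the same for the moment, N m; "gripper_width": finger opening in m; "grip_force": force on a finger pad.
Only numpy, scipy, OpenCV 4.12 (cv2) and the standard library are available. Lean on these libraries where they do the work, as an engineer would, in place of code of your own. Each camera call takes 0.05 s, during which the arm holds its last target. There are 200 camera calls.

## Working session

There is one attempt and no reset: what is moved stays moved. The work goes in short steps, Python scripts to look and compute and a shell command to move; the robot and the scene stay as the last step left them, time stands still between calls to the robot, and variables do not carry over. Pictures are saved under pics/ and viewed, at most 10 in all, crops included, and the job is handed in when it is done.

```bash
mkdir -p pics; python3 - <<'E'
from workcell import monitor, read_camera, camera_info, ctrl
import cv2,numpy as np
print(monitor.get_state(), ctrl.hold_point_z)
for n in("top","side"):
    p,d=read_camera(n); cv2.imwrite(f"pics/{n}0.png",p[:,:,::-1]); np.savez(f"{n}0.npz",p=p,d=d)
    print(camera_info(n))
E
```

```text
{'time_s': 0.0, 'q': array([ 1.09700024e+00,  3.20315878e-01,  1.56572965e+00, -1.87645980e-05,
        1.25740562e+00, -2.00056661e-02]), 'qd': array([ 0.00049971,  0.00027405, -0.00039183,  0.00079842,  0.00020608,
        0.00137989]), 'joint_torque': array([-1.62331566e-03, -4.15510261e+01, -2.34158349e+01, -1.81574560e-04,
        8.18986678e-03,  3.42648661e-06]), 'ee_pos': array([0.25184411, 0.5163549 , 0.23044885]), 'tcp_rot': array([ 2.24950479e-01,  9.74369755e-01, -9.03245204e-04, -2.18455261e-04]), 'wrist_force': array([ 0.65725218, -0.28361726,  0.72553032]), 'torque': array([-0.05215036,  0.04439285, -0.04791971]), 'grip_force': 0.0, 'gripper_width': 0.08541335458867239} -0.0187
{'camera_matrix': array([[371.50667384,   0.        , 254.81291864],
       [  0.        , 371.50667384, 189.85083675],
       [  0.        ,   0.        ,   1.        ]]), 'R': array([[ 0.01251052, -0.99986418, -0.01072853],
       [-0.98015581, -0.01013972, -0.19796913],
       [ 0.19783346,  0.01299233, -0.98014954]]), 't': array([0.01180662, 0.56399072, 1.12685317])}
{'camera_matrix': array([[474.44980096,   0.        , 256.7397982 ],
       [  0.        , 474.44980096, 189.40125836],
       [  0.        ,   0.        ,   1.        ]]), 'R': array([[ 0.9477664 , -0.31883788,  0.00901473],
       [-0.21600318, -0.66236612, -0.71736584],
       [ 0.23469445,  0.67794803, -0.69663835]]), 't': array([-0.51755169,  0.19017191,  1.62337674])}
```

View pics/top0.png

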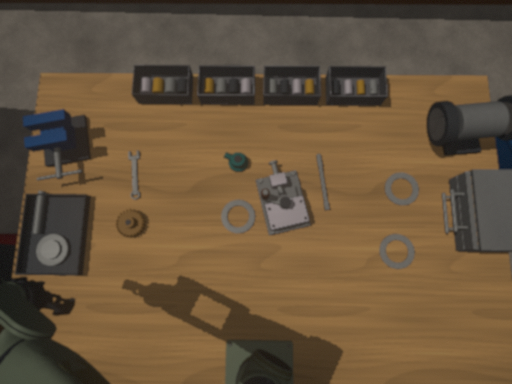

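View pics/side0.png

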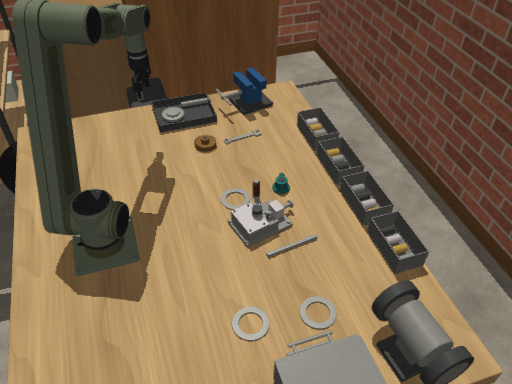

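The top view has the rig around (285,203), with the plunger pointing up to (274,165). The side view shows the grip at (256,188) and the rig at (260,220). I'll enlarge both.

```bash
python3 - <<'E'
import cv2,numpy as np
t=np.load("top0.npz")["p"][155:240,215:335,::-1]; s=np.load("side0.npz")["p"][170:255,205:325,::-1]
f=lambda a:cv2.resize(a,None,fx=6,fy=3.5*6/3.5,interpolation=cv2.INTER_CUBIC)
a=np.vstack([cv2.resize(x,(720,510),interpolation=cv2.INTER_CUBIC)for x in(t,s)])
cv2.imwrite("pics/c.png",cv2.resize(a,(424,600)))
cv2.imwrite("pics/ct.png",a[:510]);cv2.imwrite("pics/cs.png",a[510:])
E
```

```text
(no output)
```

View pics/ct.png

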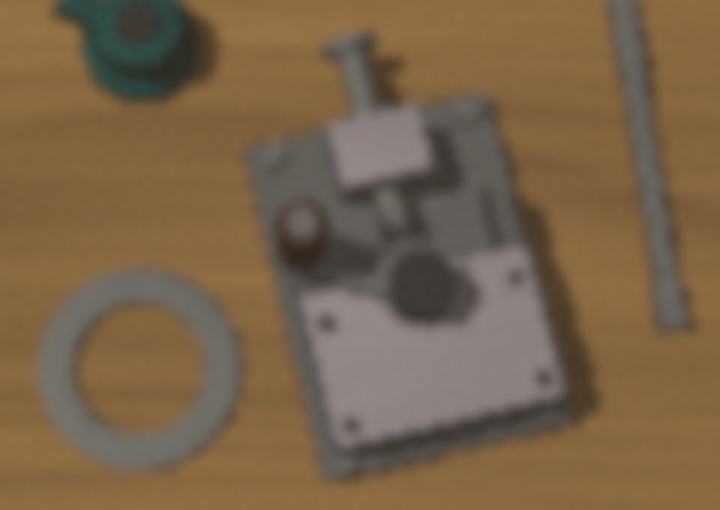

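View pics/cs.png

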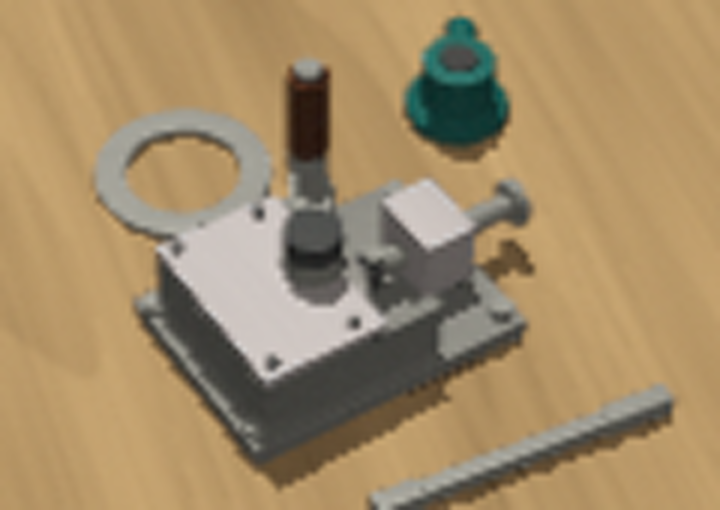

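The crops show the hub top at about (285,202.5) and the grip washer at (265.3,191.3) in the top view. In the side view the washer is at (256.3,181.7) and the hub at (257.5,209.5). The plunger button in the top view is at (273.5,162.5).

```bash
cat > h.py <<'E'
import numpy as np
from workcell import camera_info
def ray(n,u,v,z):
    c=camera_info(n);R=c["R"];o=-R.T@c["t"]
    d=R.T@np.linalg.solve(c["camera_matrix"],[u,v,1]);return (o+d*(z-o[2])/d[2])[:2]
E
python3 - <<'E'
from h import *
T=lambda u,v,z:ray("top",215+u/6,155+v/6,z); S=lambda u,v,z:ray("side",205+u/6,170+v/6,z)
for n,f,l in(("top",T,dict(hub=(420,285,.09),grip=(302,218,.156),cornFL=(250,155,.014),cornFR=(490,100,.014),cornBL=(325,475,.014),cornBR=(575,415,.014),btn=(352,42,.04),ring=(140,368,.006),house=(140,20,.047),bar0=(625,0,.015),bar1=(672,322,.015))),("side",S,dict(hub=(315,235,.09),grip=(308,70,.156),btn=(515,200,.032),house=(460,58,.047)))):
    r={k:f(*x) for k,x in l.items()}
    for k in r:print(n,k,r[k].round(4))
    d=r['grip']-r['hub'];print(np.hypot(*d),np.degrees(np.arctan2(d[1],d[0])))
E
```

```text
top hub [ 0.5184 -0.0753]
top grip [ 0.5396 -0.0137]
top cornFL [0.603  0.0131]
top cornFR [ 0.6356 -0.1198]
top cornBL [ 0.4272 -0.0293]
top cornBR [ 0.461  -0.1639]
top btn [ 0.6609 -0.0422]
top ring [0.4849 0.0718]
top house [0.6703 0.0736]
top bar0 [ 0.6937 -0.1957]
top bar1 [ 0.5121 -0.2172]
0.06517522335053848 70.9791573497569
side hub [ 0.5203 -0.0824]
side grip [ 0.5374 -0.017 ]
side btn [ 0.6633 -0.0405]
side house [0.67   0.0734]
0.06756854036288173 75.30837316027875
```

Both views agree. The shaft is at about (0.519,-0.077), the rig yaw is about 13.7°, the crank is at about 72°, and the grip is at about (0.538,-0.015). The radii come to 65–67 mm against a nominal 65. The plunger reads about 147 mm, so it is low. Next I move above the grip.

```bash
python3 -m inch '[[[0,0,0],[18,-33,0],1],[[0,0,0],[18,-33,0],1],[[0,0,0],[18,-33,0],1],[[0,0,0],[18,-33,0],1],[[0,0,0],[18,-33,0],1],[[0,0,0],[18,-33,0],1],[[0,0,0],[18,-33,0],1],[[0,0,0],[18,-33,0],1],[[0,0,0],[18,-33,0],1],[[0,0,0],[18,-33,0],1],[[0,0,0],[18,-33,0],1],[[0,0,0],[18,-33,0],1],[[0,0,0],[18,-33,0],1],[[0,0,0],[18,-33,0],1],[[0,0,0],[17,-33,0],1],[[0,0,0],[17,-33,0],1],[[0,0,0],[0,0,0],1],[[0,0,0],[0,0,0],1]]' 40
```

```text
time_s: 1.6
ee_pos: [0.5383, -0.0127, 0.2306]
tcp_rot: [0.227, 0.974, 0.0, -0.001]
wrist_force: [-0.4, 0.7, -0.7]
gripper_width: 0.0854
grip_force: 0.0
```

```bash
python3 -m inch '[[[0,0,0],[0,-1,-30],1],[[0,0,0],[0,-1,-30],1],[[0,0,0],[0,0,-30],1],[[0,0,0],[0,0,-30],1],[[0,0,0],[0,0,0],1],[[0,0,0],[0,0,0],0],[[0,0,0],[0,0,0],0],[[0,0,0],[0,0,0],0],[[0,0,0],[0,0,0],0],[[0,0,0],[0,0,0],0],[[0,0,0],[0,0,0],0],[[0,0,0],[0,0,0],0],[[0,0,0],[0,0,0],0]]' 40
```

```text
time_s: 2.68
ee_pos: [0.5391, -0.0128, 0.113]
tcp_rot: [0.225, 0.974, 0.001, 0.002]
wrist_force: [-1.6, 3.0, 6.6]
gripper_width: 0.025
grip_force: 39.1
```

```bash
python3 - <<'E'
import numpy as np
for a in range(72,440,8):
    f=lambda a:65*np.array([np.cos(np.radians(a)),np.sin(np.radians(a))])
    print(a,a+8,(f(a+8)-f(a)).round(1))
E
```

```text
72 80 [-8.8  2.2]
80 88 [-9.   0.9]
88 96 [-9.1 -0.3]
96 104 [-8.9 -1.6]
104 112 [-8.6 -2.8]
112 120 [-8.2 -4. ]
120 128 [-7.5 -5.1]
128 136 [-6.7 -6.1]
136 144 [-5.8 -6.9]
144 152 [-4.8 -7.7]
152 160 [-3.7 -8.3]
160 168 [-2.5 -8.7]
168 176 [-1.3 -9. ]
176 184 [ 0.  -9.1]
184 192 [ 1.3 -9. ]
192 200 [ 2.5 -8.7]
200 208 [ 3.7 -8.3]
208 216 [ 4.8 -7.7]
216 224 [ 5.8 -6.9]
224 232 [ 6.7 -6.1]
232 240 [ 7.5 -5.1]
240 248 [ 8.2 -4. ]
248 256 [ 8.6 -2.8]
256 264 [ 8.9 -1.6]
264 272 [ 9.1 -0.3]
272 280 [9.  0.9]
280 288 [8.8 2.2]
288 296 [8.4 3.4]
296 304 [7.9 4.5]
304 312 [7.1 5.6]
312 320 [6.3 6.5]
320 328 [5.3 7.3]
328 336 [4.3 8. ]
336 344 [3.1 8.5]
344 352 [1.9 8.9]
352 360 [0.6 9. ]
360 368 [-0.6  9. ]
368 376 [-1.9  8.9]
376 384 [-3.1  8.5]
384 392 [-4.3  8. ]
392 400 [-5.3  7.3]
400 408 [-6.3  6.5]
408 416 [-7.1  5.6]
416 424 [-7.9  4.5]
424 432 [-8.4  3.4]
432 440 [-8.8  2.2]
```

```bash
python3 -m inch '[[[0,0,0],[-8.8,2.2,0],0],[[0,0,0],[-9,0.9,0],0],[[0,0,0],[-9.1,-0.3,0],0],[[0,0,0],[0,0,0],0],[[0,0,0],[0,0,0],0]]'; python3 -m inch '[[[0,0,0],[-8.9,-1.6,0],0],[[0,0,0],[-8.6,-2.8,0],0],[[0,0,0],[-8.2,-4,0],0],[[0,0,0],[0,0,0],0],[[0,0,0],[0,0,0],0]]'
```

```text
time_s: 3.1
ee_pos: [0.5111, -0.011, 0.1129]
tcp_rot: [0.225, 0.974, -0.0, 0.001]
wrist_force: [-0.8, -1.5, 8.7]
gripper_width: 0.025
grip_force: 39.7
time_s: 3.52
ee_pos: [0.4865, -0.0203, 0.1129]
tcp_rot: [0.225, 0.974, -0.001, 0.003]
wrist_force: [1.5, -4.6, 7.1]
gripper_width: 0.0253
grip_force: 39.6
```

```bash
python3 -m inch '[[[0,0,0],[-7.5,-5.1,0],0],[[0,0,0],[-6.7,-6.1,0],0],[[0,0,0],[-5.8,-6.9,0],0],[[0,0,0],[0,0,0],0],[[0,0,0],[0,0,0],0]]'; python3 -m inch '[[[0,0,0],[-4.8,-7.7,0],0],[[0,0,0],[-3.7,-8.3,0],0],[[0,0,0],[-2.5,-8.7,0],0],[[0,0,0],[0,0,0],0],[[0,0,0],[0,0,0],0]]'; python3 - <<'E'
import numpy as np
from workcell import monitor
s=monitor.get_state();P=np.array([[.5391,-.0128],[.5111,-.011],[.4865,-.0203],s['ee_pos'][:2]])
c=np.linalg.lstsq(np.c_[2*P,np.ones(4)],(P**2).sum(1),rcond=None)[0]
print(c[:2],np.sqrt(c[2]+c[:2]@c[:2]))
E
```

```text
time_s: 3.93
ee_pos: [0.4682, -0.0377, 0.1129]
tcp_rot: [0.225, 0.974, 0.0, 0.004]
wrist_force: [7.0, -0.2, 3.6]
gripper_width: 0.025
grip_force: 39.5
time_s: 4.35
ee_pos: [0.4574, -0.0625, 0.1129]
tcp_rot: [0.225, 0.974, 0.0, 0.004]
wrist_force: [6.6, -0.9, 3.5]
gripper_width: 0.025
grip_force: 39.6
[ 0.52114828 -0.07522286] 0.06496711874562272
```

Circle fit: centre (0.5211,-0.0752), radius 65.0 mm, matching the nominal value. I'll correct the path by (+2,+2) mm and go on.

```bash
python3 -m inch '[[[0,0,0],[0.7,-7,0],0],[[0,0,0],[0,-9.1,0],0],[[0,0,0],[1.3,-9,0],0],[[0,0,0],[0,0,0],0],[[0,0,0],[0,0,0],0]]'; python3 -m inch '[[[0,0,0],[2.5,-8.7,0],0],[[0,0,0],[3.7,-8.3,0],0],[[0,0,0],[4.8,-7.7,0],0],[[0,0,0],[0,0,0],0],[[0,0,0],[0,0,0],0]]'
```

```text
time_s: 4.77
ee_pos: [0.4575, -0.0877, 0.1128]
tcp_rot: [0.225, 0.974, -0.0, 0.002]
wrist_force: [1.5, -1.5, 8.4]
gripper_width: 0.025
grip_force: 40.1
time_s: 5.18
ee_pos: [0.468, -0.1125, 0.1128]
tcp_rot: [0.225, 0.974, -0.001, 0.002]
wrist_force: [-0.1, -2.0, 10.2]
gripper_width: 0.0247
grip_force: 40.2
```

```bash
python3 -m inch '[[[0,0,0],[5.8,-6.9,0],0],[[0,0,0],[6.7,-6.1,0],0],[[0,0,0],[7.5,-5.1,0],0],[[0,0,0],[0,0,0],0],[[0,0,0],[0,0,0],0]]'; python3 -m inch '[[[0,0,0],[8.2,-4,0],0],[[0,0,0],[8.6,-2.8,0],0],[[0,0,0],[8.9,-1.6,0],0],[[0,0,0],[0,0,0],0],[[0,0,0],[0,0,0],0]]'
```

```text
time_s: 5.6
ee_pos: [0.4898, -0.132, 0.113]
tcp_rot: [0.225, 0.974, -0.002, 0.004]
wrist_force: [4.5, -6.6, 5.6]
gripper_width: 0.0253
grip_force: 39.7
time_s: 6.02
ee_pos: [0.515, -0.1399, 0.113]
tcp_rot: [0.225, 0.974, -0.001, 0.003]
wrist_force: [2.3, -5.9, 7.1]
gripper_width: 0.0251
grip_force: 40.0
```

```bash
python3 -m inch '[[[0,0,0],[9.1,-2,0],0],[[0,0,0],[9,0.7,0],0],[[0,0,0],[8.8,2,0],0],[[0,0,0],[0,0,0],0],[[0,0,0],[0,0,0],0]]'; python3 -m inch '[[[0,0,0],[8.4,3.4,0],0],[[0,0,0],[7.9,4.5,0],0],[[0,0,0],[7.1,5.6,0],0],[[0,0,0],[0,0,0],0],[[0,0,0],[0,0,0],0]]'
```

```text
time_s: 6.43
ee_pos: [0.541, -0.1374, 0.1129]
tcp_rot: [0.225, 0.974, 0.0, 0.002]
wrist_force: [1.2, -0.1, 7.2]
gripper_width: 0.0249
grip_force: 40.2
time_s: 6.85
ee_pos: [0.5646, -0.1239, 0.1129]
tcp_rot: [0.225, 0.974, -0.0, 0.002]
wrist_force: [2.7, -0.6, 6.3]
gripper_width: 0.025
grip_force: 40.1
```

The free arc is only 202° and I have turned 240°. The tangential forces (about −4 N at 144°, +7 N at 240°) suggest I passed rise, dwell and fall. I'll go back to about 200° and look.

```bash
python3 -m inch '[[[0,0,0],[-7.1,-5.6,0],0],[[0,0,0],[-7.9,-4.5,0],0],[[0,0,0],[-8.4,-3.4,0],0],[[0,0,0],[-8.8,-2,0],0],[[0,0,0],[-9,-0.7,0],0],[[0,0,0],[-9.1,1,0],0],[[0,0,0],[-8.9,1.6,0],0],[[0,0,0],[0,0,0],0],[[0,0,0],[0,0,0],0]]'; python3 -m inch '[[[0,0,0],[-8.6,2.8,0],0],[[0,0,0],[-8.2,4,0],0],[[0,0,0],[-7.5,5.1,0],0],[[0,0,0],[0,0,0],0],[[0,0,0],[0,0,0],0]]'; python3 -m inch '[[[0,0,0],[-6.7,6.1,0],0],[[0,0,0],[-5.8,6.9,0],0],[[0,0,0],[-4.8,7.7,0],0],[[0,0,0],[-3.7,8.3,0],0],[[0,0,0],[0,0,0],0],[[0,0,0],[0,0,0],0]]'
python3 - <<'E'
from workcell import read_camera
import cv2,numpy as np
c=[]
for n,(y,x) in(("top",(150,250)),("side",(185,245))):
    p,d=read_camera(n); np.savez(n+"1.npz",p=p,d=d); q=np.load(n+"0.npz")["p"]
    c.append(np.hstack([cv2.resize(np.ascontiguousarray(i[y:y+50,x:x+65,::-1]),(390,300),interpolation=cv2.INTER_CUBIC) for i in(q,p)]))
cv2.imwrite("pics/cmp1.png",np.vstack(c))
E
```

```text
time_s: 7.6
ee_pos: [0.5048, -0.1381, 0.1129]
tcp_rot: [0.225, 0.974, -0.001, 0.002]
wrist_force: [1.5, -2.1, 7.4]
gripper_width: 0.025
grip_force: 40.0
time_s: 8.02
ee_pos: [0.4805, -0.1259, 0.1129]
tcp_rot: [0.225, 0.974, -0.0, 0.002]
wrist_force: [1.2, -0.9, 8.9]
gripper_width: 0.0249
grip_force: 40.1
time_s: 8.52
ee_pos: [0.4596, -0.0959, 0.1128]
tcp_rot: [0.225, 0.974, 0.001, 0.002]
wrist_force: [1.8, 2.4, 9.1]
gripper_width: 0.0251
grip_force: 40.2
```

View pics/cmp1.png

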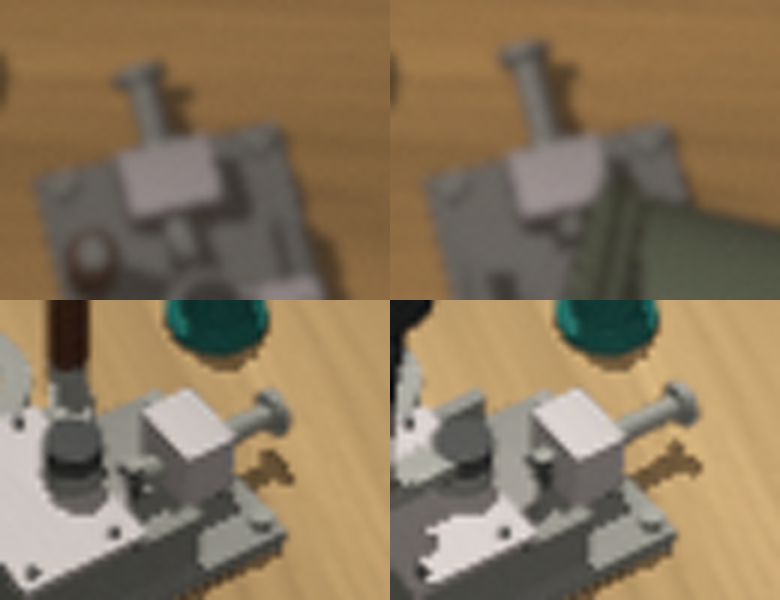

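The pictures show the button moved out: top view from (137,75) to (137,50) in the 6x crop, about 4.2 px or 12 mm. The crank is at 199°, close to the estimated dwell centre of about 195°. I'll let go and back off upward.

```bash
python3 -m inch '[[[0,0,0],[0,0,0],0.5],[[0,0,0],[0,0,0],0.7],[[0,0,0],[0,0,0],1],[[0,0,0],[0,0,0],1],[[0,0,0],[0,0,0],1],[[0,0,0],[0,0,0],1],[[0,0,0],[0,0,0],1],[[0,0,0],[0,0,20],1],[[0,0,0],[0,0,30],1],[[0,0,0],[0,0,30],1],[[0,0,0],[0,0,30],1],[[0,0,0],[-30,0,20],1],[[0,0,0],[-30,20,0],1],[[0,0,0],[-20,30,0],1],[[0,0,0],[-10,40,0],1],[[0,0,0],[0,40,0],1],[[0,0,0],[0,40,0],1],[[0,0,0],[0,40,0],1],[[0,0,0],[0,0,0],1],[[0,0,0],[0,0,0],1]]'
python3 - <<'E'
from workcell import read_camera
import cv2,numpy as np
c=[]
for n,(y,x) in(("top",(158,245)),("side",(178,235))):
    p,d=read_camera(n); np.savez(n+"2.npz",p=p,d=d); q=np.load(n+"1.npz")["p"]
    c.append(np.hstack([cv2.resize(np.ascontiguousarray(i[y:y+50,x:x+65,::-1]),(390,300),interpolation=cv2.INTER_CUBIC) for i in(q,p)]))
cv2.imwrite("pics/cmp2.png",np.vstack(c))
E
```

```text
time_s: 10.28
ee_pos: [0.3686, 0.1153, 0.2412]
tcp_rot: [0.222, 0.975, -0.0, -0.0]
wrist_force: [-0.6, 0.2, -0.0]
gripper_width: 0.0857
grip_force: 0.0
```

View pics/cmp2.png

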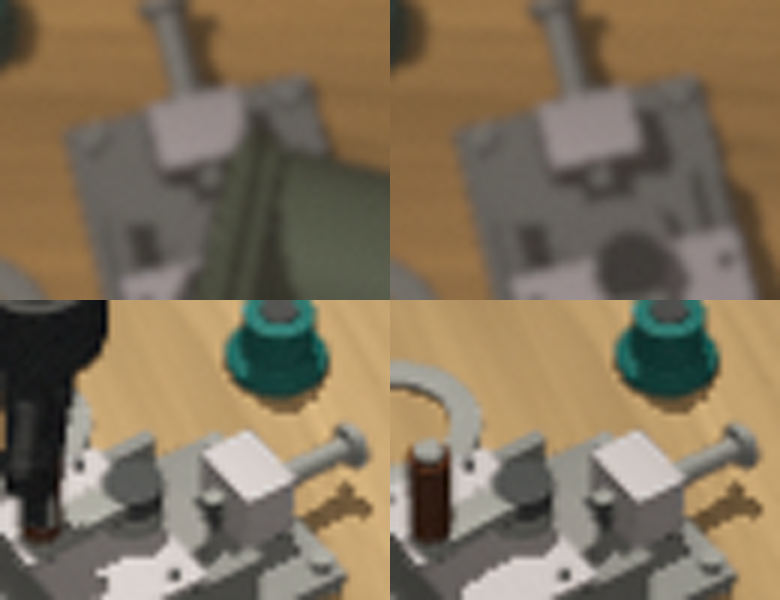

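With the robot clear, the button stands exactly where it did while the crank was held: (550,5) right against (160,5) left, which is the same point once the 390 px tile offset is removed. The crank has not moved either, so the plunger is on the dwell. I'm handing in.

```bash
python3 -c "
from workcell import ctrl
print(ctrl.finish_job())"
```

```text
the job is handed in; nothing more can be done
None
```

I turned the crank to about 199° and let go; the camera showed the plunger about 12 mm out and holding by itself, and I handed the job in at about 10 s, though the hand-in returned no verdict.

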